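# Bring the tea tray's grip back to the top of its handle

### The arm

A 6-joint arm with a two-finger parallel gripper is mounted at the origin on the work surface. World frame = base frame: x ahead of the robot, y to its left, z up, the work surface at z = 0. Lengths are in m, angles in rad, forces in N, time in s.
With the tool pointing down it reaches from about 0.3 to 0.75 m from the base axis. Payload 8.5 kg.
Tool frame: the origin (TCP) lies on the centre line of the jaws, within the pads' length; the fingertips stand 19 mm ahead of it and the grasp point (between the pads) is the TCP (nose_length is the distance from the TCP to the fingertips, in m); z points along the fingers, y is the direction in which the jaws open and shut (so a half turn about z gives the same grasp; the last joint's range is limited). The gripper opens to 85 mm and grips with 20 to 120 N. Pads are 22 mm wide; open, the fingers measure 114 mm over their backs; the gripper's body (76 mm by 85 mm) begins 54 mm behind the grasp point. The pads swing forward as they close: fully open they stand 13 mm farther back than shut.
Start: joints at [-1.329, 0.381, 1.297, -0, 1.464, -0.215], TCP at [0.243, -0.494, 0.25] pointing down, gripper open.
Joint ranges: [-3.11, 3.11], [-0.89, 2.33], [0.22, 2.48], [-1.42, 4.56], [0.17, 2.85], [-2.88, 2.88]. Speed limits (rad/s): [2.39, 2.39, 3.14, 3.14, 3.14, 3.14].

### API

Orientations are given as a rotation vector (axis times angle).
In Python, from bench import observe, get_image, get_calibration, job_done, nose_length gives the robot as it stands.
- The arm moves only by the shell command python3 -m jog 'ROWS' [FORCE]. ROWS is JSON, a list of rows, each an object of numbers: "jaw": the finger opening in mm, from 0 to 85.4; "x", "y", "z": the shift along the tool's x, y, z in mm; "ax", "ay", "az": the turn, a rotation vector about the tool's x, y, z in rad. In form: [{"jaw": .., "x": .., "y": .., "z": .., "ax": .., "ay": .., "az": ..}, ...]. A call has 1 to 20 rows; each row is the pose to reach, as a shift and turn from the pose commanded when the call began, along the tool's axes at that moment; what a row does not reach only later rows make up. A row lasts 1/12 s, in which the tool goes at most 41.7 mm and 7.16 degrees, less where a joint would pass 70% of its speed; a pose out of reach is approached as far as the arm can. A call with a gripper value outside its range is refused whole. The fingers move at their own pace and stop on an object; FORCE is the grip in N (left out, the last holds). Time passes only in rows, so rows that repeat a pose let the fingers close. It gives the time, the measured TCP pose, the force and the opening at its end, in the units of the state.
- observe(): the state, without advancing time (a new reading comes with each control period).
- get_image(name): name is "scene" or "top" or "wrist"; returns (picture, depth): 400x640x3 uint8, blue, green, red; 400x640 float32, m along the optical axis (not along the pixel's ray), 0 where there is no reading.
- get_calibration(name): a dict with "fx", "fy", "cx", "cy" (pixels), "rvec" (rotation vector, rad) and "tvec" (3), from world to camera coordinates, as OpenCV has them. Camera axes: x right, y down, z forward; pixel columns grow to the right and rows downward; lengths in m; the calibration is good to about 2 mm. A picture is of the moment at which its call begins: read the wrist's pose just before it. get_calibration takes no time and is no camera call; for the wrist camera it gives the pose at the moment of the call.
- job_done(): hands the job in, once; it reports no verdict.
The state is a dict: "t": time; "joint_positions": joint angles; "dq": joint speeds; "joint_efforts": joint torques, N m; "ee_pos": TCP position; "orientation": TCP orientation; "wrist_force": force on the tool from outside, world axes, zero at the start; "ft_torque": the same for the moment, N m; "opening": finger opening in m.
Only numpy, scipy, OpenCV 4.12 (cv2) and the standard library are available. Lean on these libraries where they do the work, as an engineer would, in place of code of your own. Each camera call takes 0.05 s, during which the arm holds its last target.

### The job

The turned wooden grip has slid down to one end of the tea tray's arched carrying handle. Slide it back up along the steel rod to the middle of the arch, so that the tray can be carried level, and let go of it there. Leave the china on the tray and the other things on the table where they stand.

Things in the scene. Friction and masses are not known exactly. Their poses are not given: they have to be found in the camera images.
- grip_mid (a point): Centre of the turned wooden grip: a straight wooden tube 70 mm long, 34 mm outside diameter, bored through lengthwise with a 17 mm hole, threaded loosely on the steel rod of the handle; it cannot come off. x runs along the bore; y and z are across it and mean nothing, since it can roll on the rod. Its centre lies 3.5 mm below the rod's centre line, as it hangs by the top of its bore.
- grip: The same wooden grip, about 50 g (origin and axes as grip_mid). It starts slid down one side of the arch against a ferrule, tilted about 36 degrees, its centre about 85 mm sideways of the crown. A push of about 1 N slides it (friction coefficient about 0.6): let go where the rod slopes over about 25 degrees it may slide down again; nearer the crown it stays where left.
- crown (a point): Highest point of the tray's arched carrying handle, on the centre line of its round steel rod (10 mm diameter), 215 mm above the table. x is level along the rod, y level across the arch, z up. The rod is an arc in the x-z plane, of 150 mm radius about a point 150 mm straight below the crown, reaching 50 degrees to either side. The grip starts on the +x side.
- tray: Round stainless tea tray, 390 mm across, rim 26 mm high, floor 4 mm; it and its handle are one rigid piece that stands firm. Origin: centre of its underside, below the crown; axes as the crown's. At the ends of the arc brass ferrules (16 mm diameter) join the rod to 12 mm steel legs that bend down to the tray. The china stands to both sides of the handle, none above 145 mm.
- teapot: White china teapot with lid, 140 mm high and 190 mm long over spout and handle, on the tray; origin at the centre of its underside.
- saucer: White china saucer, 120 mm across, on the tray; origin at the centre of its underside.
- cup: White china coffee cup, 57 mm across and 58 mm high, on the saucer; origin at the centre of its underside.
- spare_cup: A second cup of the same kind, straight on the tray; origin at the centre of its underside.
- creamer: White china milk jug, 70 mm high and 68 mm across, on the tray; origin at the centre of its underside.
- sugar_bowl: White china sugar bowl, 92 mm across and 55 mm high, on the table; origin at the centre of its underside.
- plates: Stack of tea plates, 156 mm across and 47 mm high, on the table; origin at the centre of its underside.
- tea_caddy: Dark round tea caddy with a brass lid, 77 mm across and 122 mm high, on the table; origin at the centre of its underside.
- serving_spoon: Steel serving spoon, 180 mm long, lying on the table; origin on its underside near its middle.
Mind the look-alikes: they are no part of the job. Of the things that look like the grip, the middle-sized one is meant.

How it is judged:
At the end, for the whole second after the job is handed in: The grip's centre is within 13 mm of the crown of the arch, measured level along the rod, with its axis within 0.2 rad (11 degrees) of level along the rod, at rest and released (x of grip_mid in the frame of crown between -0.013 and 0.013 m and angle between the x axis of grip_mid and the x axis of crown, either way round below 0.2 rad and distance between grip_mid and crown below 0.02 m and linear speed of grip below 0.02 m/s); the robot touches nothing.
It fails at once if the china on the tray or another thing on the table is shifted by more than 30 mm (distance of any of teapot, saucer, cup, spare_cup, creamer, sugar_bowl, plates, tea_caddy, serving_spoon from where it was at the start of the episode above 0.03 m).
It also fails if it takes over 34 s, if anything falls off the work surface, if the arm or the gripper's body presses on something with over 40 N, if the wrist force passes 120 N, or if a joint passes its speed limit or range.

## Working session

There is one attempt and no reset: what is moved stays moved. The work goes in short steps, Python scripts to look and compute and a shell command to move; the robot and the scene stay as the last step left them, time stands still between calls to the robot, and variables do not carry over. Pictures are saved under pics/ and viewed, and the job is handed in when it is done.

```bash
ls; mkdir -p pics
python3 - <<'E'
from bench import *
import cv2,numpy as np
print(observe()); print(nose_length if not callable(nose_length) else nose_length())
for n in("scene","top"):
    p,d=get_image(n); cv2.imwrite(f"pics/{n}0.png",p); np.save(f"pics/{n}0.npy",d); print(n,get_calibration(n))
    np.save(f"pics/{n}0_img.npy",p)
E
```

```text
pics
{'t': 0.0, 'joint_positions': array([-1.32933196e+00,  3.81190060e-01,  1.29826960e+00,  7.00843454e-06,
        1.46359359e+00, -2.15298793e-01]), 'dq': array([-5.83483445e-04, -9.27388121e-05, -2.41987735e-04,  9.41631650e-06,
       -1.22777795e-03,  2.83592537e-04]), 'joint_efforts': array([ 7.31301679e-05, -4.48466599e+01, -2.31277817e+01, -2.33254232e-04,
        4.74902175e-03, -1.88251761e-06]), 'ee_pos': array([ 0.24250929, -0.49334979,  0.24971196]), 'orientation': array([-3.05859594e+00, -7.10929221e-01,  1.90624356e-05]), 'wrist_force': array([ 1.23064641,  0.91387577, -0.38474458]), 'ft_torque': array([-0.03553778,  0.0469606 , -0.01356728]), 'opening': 0.08553638078977868}
0.019
scene {'fx': 497.56663392439646, 'fy': 497.56663392439646, 'cx': 316.4191596808341, 'cy': 193.32509513672574, 'rvec': array([ 1.67627197,  1.59336866, -0.86117751]), 'tvec': array([-0.01319091, -0.15223982,  1.8252241 ])}
top {'fx': 408.12368742164006, 'fy': 408.12368742164006, 'cx': 313.0326150248769, 'cy': 207.54808415754204, 'rvec': array([ 1.99833882, -2.2188836 ,  0.24769682]), 'tvec': array([0.03033228, 0.49711629, 1.25357967])}
```

View pics/scene0.png

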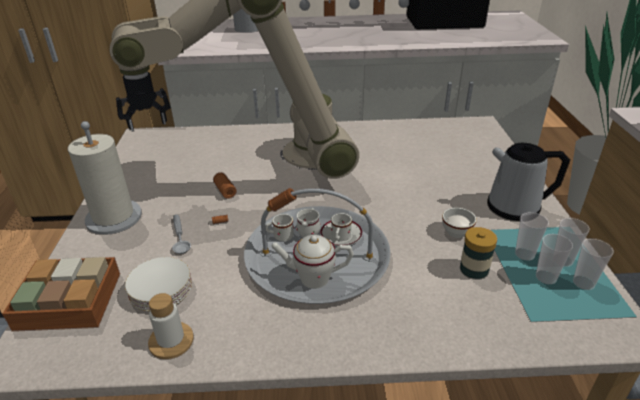

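View pics/top0.png

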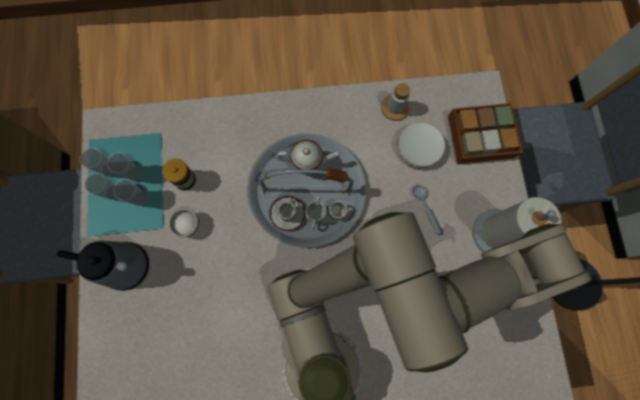

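The scene picture shows the grip on the arch at about (281,200). In the top picture it is at (335,174), on the right (-y) side. The look-alikes lie on the table at scene (225,185) and (220,219). Next I'll locate the arch in 3D.

```bash
cat > h.py <<'E'
import numpy as np,cv2
from bench import get_calibration
def cloud(n,d,c=None):
    c=c or get_calibration(n)
    R=cv2.Rodrigues(c['rvec'])[0]; v,u=np.mgrid[:400,:640]
    P=np.stack([(u-c['cx'])/c['fx']*d,(v-c['cy'])/c['fy']*d,d],-1)
    W=(P-c['tvec'])@R
    W[d==0]=np.nan
    return W
E
python3 - <<'E'
from h import *
for n,(a,b,c,e) in dict(scene=(230,395,175,310),top=(240,375,125,255)).items():
    p=np.load(f"pics/{n}0_img.npy");d=np.load(f"pics/{n}0.npy");W=cloud(n,d)
    s=p[c:e,a:b]; cv2.imwrite(f"pics/{n}0c.png",cv2.resize(s,None,fx=4,fy=4,interpolation=cv2.INTER_CUBIC))
    Q=W[c:e,a:b].reshape(-1,3); C=s.reshape(-1,3).astype(int)
    ok=np.isfinite(Q[:,0])&(Q[:,2]>.15); print(n,ok.sum())
    hi=Q[ok]; 
    o=np.argsort(hi[:,1]); print(np.round(hi[o][::max(1,len(o)//30)],3))
    wood=ok&(C[:,2]>C[:,0]*1.6)&(C[:,2]>60); print('wood',wood.sum(),Q[wood].mean(0) , Q[wood].min(0),Q[wood].max(0))
    rod=hi
    l=np.polyfit(hi[:,1],hi[:,0],1);print('line x=',l)
    if n=='top':
        print('rim/tray pts')
        t=np.isfinite(Q[:,0])&(Q[:,2]>.015)&(Q[:,2]<.035); print(Q[t].min(0),Q[t].max(0))
E
```

```text
scene 725
[[ 0.558 -0.139  0.151]
 [ 0.571 -0.126  0.17 ]
 [ 0.569 -0.121  0.174]
 [ 0.572 -0.116  0.173]
 [ 0.57  -0.112  0.19 ]
 [ 0.568 -0.108  0.185]
 [ 0.571 -0.104  0.162]
 [ 0.571 -0.1    0.19 ]
 [ 0.574 -0.096  0.173]
 [ 0.571 -0.092  0.199]
 [ 0.575 -0.088  0.183]
 [ 0.569 -0.084  0.206]
 [ 0.579 -0.08   0.194]
 [ 0.564 -0.076  0.214]
 [ 0.576 -0.072  0.201]
 [ 0.571 -0.068  0.186]
 [ 0.572 -0.062  0.189]
 [ 0.566 -0.057  0.206]
 [ 0.57  -0.042  0.208]
 [ 0.574 -0.027  0.213]
 [ 0.573 -0.012  0.211]
 [ 0.577  0.003  0.213]
 [ 0.58   0.018  0.215]
 [ 0.582  0.032  0.212]
 [ 0.581  0.045  0.211]
 [ 0.583  0.06   0.194]
 [ 0.584  0.072  0.197]
 [ 0.582  0.085  0.186]
 [ 0.584  0.097  0.171]
 [ 0.593  0.107  0.155]
 [ 0.591  0.117  0.16 ]]
wood 343 [ 0.5716233  -0.08376782  0.18756795] [ 0.55075049 -0.13305306  0.15387853] [0.59422598 0.11712214 0.21616434]
line x= [0.0844004  0.57686243]
top 1204
[[ 0.558 -0.137  0.153]
 [ 0.553 -0.118  0.186]
 [ 0.569 -0.108  0.187]
 [ 0.566 -0.101  0.2  ]
 [ 0.329 -0.099  0.658]
 [ 0.293 -0.097  0.67 ]
 [ 0.297 -0.095  0.672]
 [ 0.556 -0.094  0.204]
 [ 0.328 -0.093  0.649]
 [ 0.557 -0.091  0.204]
 [ 0.329 -0.09   0.634]
 [ 0.577 -0.088  0.198]
 [ 0.297 -0.087  0.665]
 [ 0.293 -0.085  0.661]
 [ 0.306 -0.083  0.661]
 [ 0.28  -0.082  0.646]
 [ 0.301 -0.08   0.655]
 [ 0.547 -0.079  0.198]
 [ 0.297 -0.077  0.645]
 [ 0.578 -0.076  0.208]
 [ 0.304 -0.075  0.538]
 [ 0.548 -0.073  0.199]
 [ 0.559 -0.071  0.211]
 [ 0.574 -0.067  0.204]
 [ 0.298 -0.062  0.516]
 [ 0.564 -0.048  0.213]
 [ 0.575 -0.012  0.219]
 [ 0.575  0.017  0.218]
 [ 0.578  0.052  0.204]
 [ 0.582  0.088  0.182]
 [ 0.582  0.117  0.161]]
wood 101 [ 0.56289948 -0.06941903  0.19742039] [ 0.5490438  -0.12579058  0.15426645] [0.58803941 0.11788184 0.21817604]
line x= [1.155461   0.48584622]
rim/tray pts
[ 0.37615494 -0.20333464  0.01500751] [0.76846399 0.18758466 0.03495878]
```

```bash
ls pics
```

```text
scene0.npy
scene0.png
scene0_img.npy
scene0c.png
top0.npy
top0.png
top0_img.npy
top0c.png
```

Run:
```python
from h import *
from scipy.optimize import least_squares
for n,(a,b,c,e) in dict(scene=(230,395,175,310),top=(240,375,125,255)).items():
    p=np.load(f"pics/{n}0_img.npy");d=np.load(f"pics/{n}0.npy");W=cloud(n,d)
    Q=W[c:e,a:b].reshape(-1,3);C=p[c:e,a:b].reshape(-1,3).astype(int)
    ok=np.isfinite(Q[:,0])&(Q[:,2]>.155)&(Q[:,2]<.225)&(abs(Q[:,0]-.577-.084*Q[:,1])<.02)
    wood=(C[:,2]>C[:,0]*1.5)
    R=Q[ok&~wood&(Q[:,1]>-.05)]; 
    def f(v):
        x,y,th,z=v; u=np.array([np.cos(th),np.sin(th)]);w=np.array([-u[1],u[0]])
        D=R[:,:2]-[x,y]; s=D@u;t=D@w
        return np.hypot(np.hypot(s,R[:,2]-z)-.15,t)-.005
    r=least_squares(f,[.577,0,-1.49,.065],loss='soft_l1',f_scale=.003);print(n,len(R),r.x,np.median(abs(r.fun)))
    x,y,th,z=r.x;u=np.array([np.cos(th),np.sin(th)])
    G=Q[ok&wood&(Q[:,1]<-.03)]; s=(G[:,:2]-[x,y])@u; print('grip s',len(G),np.percentile(s,[2,50,98]))
```

```text
scene 276 [ 0.57494003 -0.01277509 -1.64543464  0.06732803] 0.0013056348299754243
grip s 334 [0.05081511 0.08242741 0.11680657]
top 193 [ 0.57196338 -0.00823365 -1.69317571  0.06464674] 0.0009138160429973249
grip s 170 [0.05282428 0.08432952 0.12010366]
```

View pics/scene0c.png

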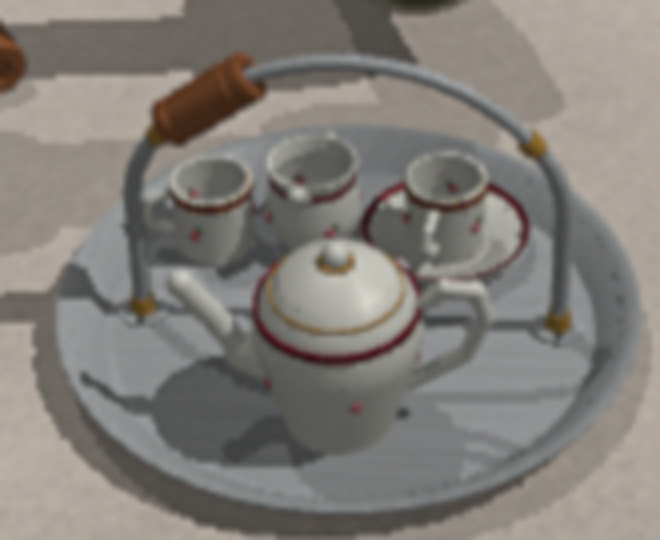

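View pics/top0c.png

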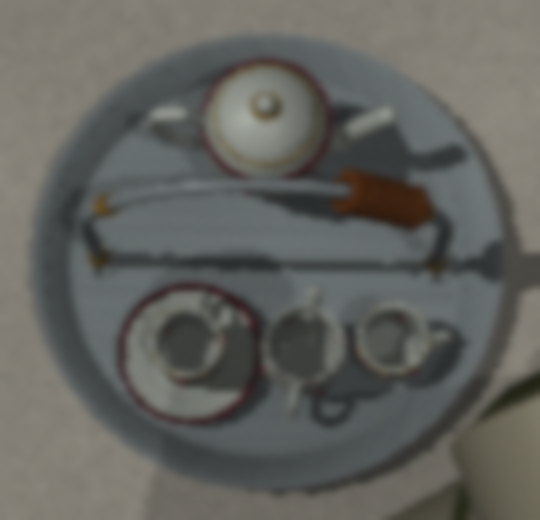

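The grip on the rod is the middle-sized one: the two loose pieces are one larger and one smaller. Next I'll work out the motion to a tilted pre-grasp outside the grip, and check the obstacle heights.

```bash
cat >> h.py <<'E'
from scipy.spatial.transform import Rotation as Rn
C0=np.array([.5735,-.010,.065]); TH=-1.668
def frame():
    u=np.array([np.cos(TH),np.sin(TH),0]); return u,np.array([-u[1],u[0],0]),np.array([0,0,1.])
def pose(phi,rad,dv=0):
    u,v,k=frame(); r=np.sin(phi)*u+np.cos(phi)*k
    z=-r;y=v;x=np.cross(y,z)
    return C0+rad*r+dv*v, np.column_stack([x,y,z])
def rel(p,R,o):
    R0=Rn.from_rotvec(o['orientation'])
    return np.round(R0.inv().apply(p-o['ee_pos'])*1000,1), np.round((R0.inv()*Rn.from_matrix(R)).as_rotvec(),4)
E
python3 - <<'E'
from h import *
from bench import observe
o=observe()
for rad in(.26,.23): print(pose(np.radians(35),rad)[0],rel(*pose(np.radians(35),rad),o))
W=cloud('top',np.load('pics/top0.npy'));
for n in('top','scene'):
    W=cloud(n,np.load(f'pics/{n}0.npy')); f=W.reshape(-1,3); 
    m=(f[:,2]>.12)&(f[:,1]<-.25)&(f[:,2]<.36)&(f[:,0]>.0)
    g=f[m]; H,_,_=np.histogram2d(g[:,0],g[:,1],bins=[np.arange(0,.9,.1),np.arange(-.8,-.2,.1)]);print(n);print(H.astype(int))
print(W[150,100],W[128,88])
E
```

```text
[ 0.55902685 -0.1584259   0.27797953] (array([ 431.8, -161. ,  -27.9]), array([ 0.3092,  0.5558, -0.9842]))
[ 0.56069682 -0.14129983  0.25340497] (array([ 440.8, -175.7,   -3.3]), array([ 0.3092,  0.5558, -0.9842]))
top
[[   0    0    0    0    0    0]
 [   0    0    0    0    0    0]
 [   0    0    0    0    0    0]
 [   0  583 1018    0    0    0]
 [   0  134  115    0    0    0]
 [   0    0    0    0    0    0]
 [   0    0    0    0    0    0]
 [   0    0    0    0    0    0]]
scene
[[  0   0   0   0   0   0]
 [  0   0   0   0   0   0]
 [  0   0 456 562   0   0]
 [  0 542 789   0   0   0]
 [  0 905 500   0   0   0]
 [  0   0   0   0   0   0]
 [  0   0   0   0   0   0]
 [  0   0   0   0   0   0]]
[ 0.39681166 -0.58158136  0.25537039] [ 0.36421169 -0.61058496  0.30594054]
```

```bash
python3 -m jog '[{"jaw":85,"z":-40},{"jaw":85,"z":-80},{"jaw":85,"x":430,"y":-160,"z":-80,"ax":0.309,"ay":0.556,"az":-0.984},{"jaw":85,"x":430,"y":-160,"z":-80,"ax":0.309,"ay":0.556,"az":-0.984},{"jaw":85,"x":430,"y":-160,"z":-80,"ax":0.309,"ay":0.556,"az":-0.984},{"jaw":85,"x":430,"y":-160,"z":-80,"ax":0.309,"ay":0.556,"az":-0.984},{"jaw":85,"x":430,"y":-160,"z":-80,"ax":0.309,"ay":0.556,"az":-0.984},{"jaw":85,"x":430,"y":-160,"z":-80,"ax":0.309,"ay":0.556,"az":-0.984},{"jaw":85,"x":430,"y":-160,"z":-80,"ax":0.309,"ay":0.556,"az":-0.984},{"jaw":85,"x":430,"y":-160,"z":-80,"ax":0.309,"ay":0.556,"az":-0.984},{"jaw":85,"x":430,"y":-160,"z":-80,"ax":0.309,"ay":0.556,"az":-0.984},{"jaw":85,"x":430,"y":-160,"z":-80,"ax":0.309,"ay":0.556,"az":-0.984},{"jaw":85,"x":432,"y":-161,"z":-28,"ax":0.309,"ay":0.556,"az":-0.984},{"jaw":85,"x":432,"y":-161,"z":-28,"ax":0.309,"ay":0.556,"az":-0.984},{"jaw":85,"x":432,"y":-161,"z":-28,"ax":0.309,"ay":0.556,"az":-0.984},{"jaw":85,"x":432,"y":-161,"z":-28,"ax":0.309,"ay":0.556,"az":-0.984},{"jaw":85,"x":432,"y":-161,"z":-28,"ax":0.309,"ay":0.556,"az":-0.984}]' 20
python3 - <<'E'
from h import *
from bench import *
o=observe(); print(o['t'],o['joint_positions'],o['wrist_force']); print(rel(*pose(np.radians(35),.26),o))
c=get_calibration('wrist');p,d=get_image('wrist'); cv2.imwrite('pics/w1.png',p); np.savez('pics/w1.npz',p=p,d=d,**c)
p,d=get_image('scene'); cv2.imwrite('pics/s1.png',p)
E
```

```text
0.1 [-1.32930911e+00  3.81111752e-01  1.29817410e+00 -2.44757531e-05
  1.46360037e+00 -2.15274090e-01] [ 0.37344097 -0.14269768 -0.32692139]
(array([ 431.8, -161. ,  -27.9]), array([ 0.3092,  0.5558, -0.9842]))validation failed for argument at $[0]...
```

The call was refused. Every key is probably required in each row, so I'll give the full set.

```bash
python3 -m jog '[{"jaw":85,"x":0,"y":0,"z":-40,"ax":0,"ay":0,"az":0},{"jaw":85,"x":0,"y":0,"z":-80,"ax":0,"ay":0,"az":0},{"jaw":85,"x":430,"y":-160,"z":-80,"ax":0.309,"ay":0.556,"az":-0.984},{"jaw":85,"x":430,"y":-160,"z":-80,"ax":0.309,"ay":0.556,"az":-0.984},{"jaw":85,"x":430,"y":-160,"z":-80,"ax":0.309,"ay":0.556,"az":-0.984},{"jaw":85,"x":430,"y":-160,"z":-80,"ax":0.309,"ay":0.556,"az":-0.984},{"jaw":85,"x":430,"y":-160,"z":-80,"ax":0.309,"ay":0.556,"az":-0.984},{"jaw":85,"x":430,"y":-160,"z":-80,"ax":0.309,"ay":0.556,"az":-0.984},{"jaw":85,"x":430,"y":-160,"z":-80,"ax":0.309,"ay":0.556,"az":-0.984},{"jaw":85,"x":430,"y":-160,"z":-80,"ax":0.309,"ay":0.556,"az":-0.984},{"jaw":85,"x":430,"y":-160,"z":-80,"ax":0.309,"ay":0.556,"az":-0.984},{"jaw":85,"x":430,"y":-160,"z":-80,"ax":0.309,"ay":0.556,"az":-0.984},{"jaw":85,"x":432,"y":-161,"z":-28,"ax":0.309,"ay":0.556,"az":-0.984},{"jaw":85,"x":432,"y":-161,"z":-28,"ax":0.309,"ay":0.556,"az":-0.984},{"jaw":85,"x":432,"y":-161,"z":-28,"ax":0.309,"ay":0.556,"az":-0.984},{"jaw":85,"x":432,"y":-161,"z":-28,"ax":0.309,"ay":0.556,"az":-0.984},{"jaw":85,"x":432,"y":-161,"z":-28,"ax":0.309,"ay":0.556,"az":-0.984}]' 20
python3 - <<'E'
from h import *
from bench import *
o=observe(); print(o['t'],o['joint_positions'],o['wrist_force']); print(rel(*pose(np.radians(35),.26),o))
c=get_calibration('wrist');p,d=get_image('wrist'); cv2.imwrite('pics/w1.png',p); np.savez('pics/w1.npz',p=p,d=d,**c)
p,d=get_image('scene'); cv2.imwrite('pics/s1.png',p)
E
```

```text
t: 1.62
ee_pos: [0.5591, -0.1593, 0.2793]
orientation: [-1.974, -1.791, -0.622]
wrist_force: [-0.5, -0.1, 0.3]
opening: 0.0852
1.6167 [-0.68644178  0.51490638  1.11239189  0.517638    1.84366278 -0.53123394] [-0.46816772 -0.10861723  0.33478584]
(array([-0. , -0.2,  1.6]), array([0.0018, 0.002 , 0.0005]))
```

View pics/w1.png

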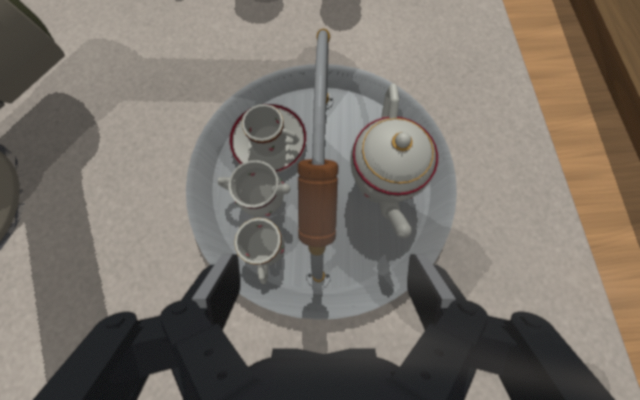

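View pics/s1.png

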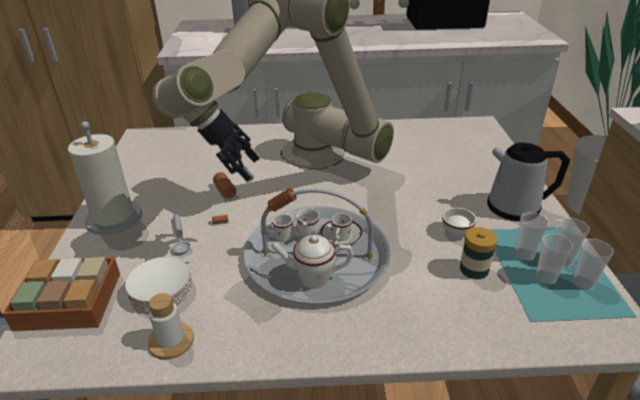

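Run:
```python
from h import *
from scipy.optimize import least_squares
z=np.load('pics/w1.npz'); c={k:z[k] for k in('fx','fy','cx','cy','rvec','tvec')}
W=cloud('',z['d'],c);Q=W.reshape(-1,3);C=z['p'].reshape(-1,3).astype(int)
u,v,k=frame()
D=Q-C0; s=D@u;t=D@v;zz=D[:,2]; rad=np.hypot(s,zz); phi=np.degrees(np.arctan2(s,zz))
ok=np.isfinite(s)&(rad>.135)&(rad<.178)&(abs(t)<.025)&(zz>0.08)
wood=C[:,2]>1.5*C[:,0]
for nm,m in(('rod',ok&~wood),('wood',ok&wood)):
    print(nm,m.sum())
    for a in range(-40,60,5):
        q=m&(phi>=a)&(phi<a+5)
        if q.sum()>5: print(a,q.sum(),'t',np.round(np.percentile(t[q],[3,50,97])*1e3,1),'rad',np.round(np.percentile(rad[q],[3,50,97])*1e3,1))
g=ok&wood; print('phi',np.percentile(phi[g],[1,50,99]))
```

```text
rod 2119
-40 17 t [-5.1 -0.5  3.6] rad [151.8 154.7 155.4]
-35 32 t [-5.4 -0.5  3.5] rad [151.3 154.8 155.4]
-30 51 t [-6.3 -1.5  3.3] rad [150.8 154.5 155.5]
-25 69 t [-6.1 -1.4  2.3] rad [152.4 154.7 155.5]
-20 84 t [-6.8 -2.3  2.2] rad [151.9 154.5 155.4]
-15 115 t [-6.7 -2.3  2.1] rad [151.4 154.5 155.6]
-10 136 t [-7.4 -2.6  2.1] rad [151.  154.3 155.8]
-5 149 t [-8.  -3.   1.2] rad [151.4 154.3 155.7]
0 175 t [-8.  -3.   1.2] rad [151.3 154.2 155.7]
5 190 t [-8.7 -3.7  1.2] rad [150.4 154.1 155.7]
10 195 t [-8.7 -3.7  0.3] rad [151.2 154.1 155.7]
15 204 t [-8.6 -4.5  0.3] rad [150.3 153.8 155.6]
20 154 t [-11.2  -3.7  11.7] rad [137.9 153.6 155.9]
25 41 t [-21.2  10.1  11.9] rad [149.7 153.5 156.7]
30 61 t [-21.5   9.4  11.4] rad [147.5 152.3 154.8]
35 71 t [-21.9   8.8  10.7] rad [150.3 152.9 156.3]
40 70 t [-22.2   8.   10.9] rad [148.8 153.5 157.8]
45 115 t [-22.7   0.3  10.1] rad [150.5 159.3 165. ]
50 52 t [-14.3  -5.1   1.3] rad [151.1 155.5 158. ]
55 92 t [-11.8  -6.1  -0.5] rad [151.9 155.6 156.8]
wood 2961
20 384 t [-19.8  -5.9   9.1] rad [143.2 160.8 166.6]
25 653 t [-19.1  -5.1   9.1] rad [155.6 162.9 165.8]
30 580 t [-18.7  -5.3   8.5] rad [155.3 161.7 164.1]
35 535 t [-19.   -6.1   7. ] rad [155.9 161.5 163.6]
40 497 t [-19.5  -6.3   6.3] rad [156.1 162.2 164.6]
45 218 t [-19.9  -6.4   6.8] rad [155.9 164.  166.2]
50 74 t [-11.4  -6.8  -1.6] rad [154.9 157.2 158.5]
phi [21.48617366 33.58501957 52.14613158]
```

The wrist picture shows the grip centred at about (318,200), lying between the jaws, with the rod running straight up the image to (322,35). The wrist depth gives a rod direction rotated by -0.029 rad and an offset of -3 mm across. I'll update the frame and approach.

```bash
sed -i 's/^C0=.*/C0=np.array([.5705,-.0097,.065]); TH=-1.697/' h.py
python3 - <<'E'
from h import *
from bench import *
o=observe()
for r in(.26,.2,.147): print(r,rel(*pose(np.radians(35),r),o))
E
```

```text
0.26 (array([ 0.2, -7.5,  2.1]), array([-0.0135,  0.0025,  0.024 ]))
0.2 (array([ 0.3, -6.7, 62.1]), array([-0.0135,  0.0025,  0.024 ]))
0.147 (array([  0.4,  -6. , 115.1]), array([-0.0135,  0.0025,  0.024 ]))
```

```bash
python3 -m jog '[{"jaw":85,"x":0,"y":-7.5,"z":2,"ax":-0.0135,"ay":0.0025,"az":0.024},{"jaw":85,"x":0,"y":-7,"z":30,"ax":-0.0135,"ay":0.0025,"az":0.024},{"jaw":85,"x":0,"y":-6.7,"z":60,"ax":-0.0135,"ay":0.0025,"az":0.024},{"jaw":85,"x":0,"y":-6.4,"z":85,"ax":-0.0135,"ay":0.0025,"az":0.024},{"jaw":85,"x":0,"y":-6,"z":105,"ax":-0.0135,"ay":0.0025,"az":0.024},{"jaw":85,"x":0.4,"y":-6,"z":115,"ax":-0.0135,"ay":0.0025,"az":0.024},{"jaw":85,"x":0.4,"y":-6,"z":115,"ax":-0.0135,"ay":0.0025,"az":0.024},{"jaw":55,"x":0.4,"y":-6,"z":115,"ax":-0.0135,"ay":0.0025,"az":0.024},{"jaw":55,"x":0.4,"y":-6,"z":115,"ax":-0.0135,"ay":0.0025,"az":0.024},{"jaw":55,"x":0.4,"y":-6,"z":115,"ax":-0.0135,"ay":0.0025,"az":0.024}]' 20
python3 - <<'E'
from h import *
from bench import *
o=observe(); print(o['wrist_force']); print(rel(*pose(np.radians(35),.147),o))
p,d=get_image('wrist'); cv2.imwrite('pics/w2.png',p)
E
```

```text
t: 2.55
ee_pos: [0.5601, -0.0931, 0.1854]
orientation: [-2.001, -1.764, -0.631]
wrist_force: [-0.8, 0.2, 0.2]
opening: 0.0548
[-0.82178277  0.17240143  0.20676279]
(array([-0.2, -0.2, -0.2]), array([-0.0003, -0.0003,  0.0004]))
```

View pics/w2.png

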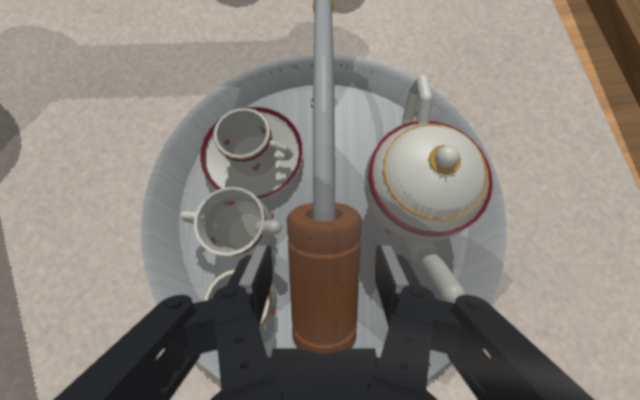

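The grip, at about (323,280), is centred between the fingers at columns 272 and 376. Closing now.

```bash
python3 -m jog '[{"jaw":30,"x":0,"y":0,"z":0,"ax":0,"ay":0,"az":0},{"jaw":30,"x":0,"y":0,"z":0,"ax":0,"ay":0,"az":0},{"jaw":30,"x":0,"y":0,"z":0,"ax":0,"ay":0,"az":0},{"jaw":30,"x":0,"y":0,"z":0,"ax":0,"ay":0,"az":0},{"jaw":30,"x":0,"y":0,"z":0,"ax":0,"ay":0,"az":0},{"jaw":30,"x":0,"y":0,"z":0,"ax":0,"ay":0,"az":0}]' 25
python3 - <<'E'
from h import *
from bench import *
o=observe(); print(o['wrist_force'],o['opening'])
for a in range(35,-3,-3): print(a,rel(*pose(np.radians(a),.147),o))
print(rel(*pose(0,.147),o))
E
```

```text
t: 3.1
ee_pos: [0.56, -0.0925, 0.1846]
orientation: [-2.0, -1.763, -0.63]
wrist_force: [-0.2, -3.9, 3.6]
opening: 0.0322
[-0.16638912 -3.91141028  3.55521576] 0.032189679582875955
35 (array([-0.2, -0. , -1.2]), array([-0.0015, -0.0007,  0.0002]))
32 (array([ 7.5, -0. , -0.9]), array([-0.0015, -0.0531,  0.0003]))
29 (array([15.1, -0. , -0.3]), array([-0.0015, -0.1054,  0.0003]))
26 (array([22.8,  0. ,  0.7]), array([-0.0015, -0.1578,  0.0003]))
23 (array([30.3,  0. ,  2.1]), array([-0.0015, -0.2101,  0.0004]))
20 (array([37.8,  0. ,  3.9]), array([-0.0015, -0.2625,  0.0004]))
17 (array([45.2,  0. ,  6.1]), array([-0.0015, -0.3149,  0.0005]))
14 (array([52.5,  0. ,  8.6]), array([-0.0015, -0.3672,  0.0005]))
11 (array([59.6,  0. , 11.6]), array([-0.0014, -0.4196,  0.0005]))
8 (array([66.5,  0. , 14.9]), array([-0.0014, -0.4719,  0.0006]))
5 (array([73.3,  0. , 18.6]), array([-0.0014, -0.5243,  0.0006]))
2 (array([79.8,  0. , 22.6]), array([-0.0014, -0.5767,  0.0006]))
-1 (array([86.2,  0.1, 27. ]), array([-0.0014, -0.629 ,  0.0007]))
(array([84.1,  0.1, 25.5]), array([-0.0014, -0.6116,  0.0007]))
```

It's held, with a 32 mm opening and small forces. I'll slide it the first part along the arc.

```bash
python3 -m jog '[{"jaw":30,"x":3.8,"y":0,"z":0,"ax":0,"ay":-0.026,"az":0},{"jaw":30,"x":7.7,"y":0,"z":0.2,"ax":0,"ay":-0.052,"az":0},{"jaw":30,"x":11.5,"y":0,"z":0.5,"ax":0,"ay":-0.079,"az":0},{"jaw":30,"x":15.3,"y":0,"z":0.8,"ax":0,"ay":-0.105,"az":0},{"jaw":30,"x":19.2,"y":0,"z":1.3,"ax":0,"ay":-0.131,"az":0},{"jaw":30,"x":23,"y":0,"z":1.8,"ax":0,"ay":-0.157,"az":0},{"jaw":30,"x":23,"y":0,"z":1.8,"ax":0,"ay":-0.157,"az":0}]'
python3 - <<'E'
from h import *
from bench import *
o=observe(); print(o['wrist_force'],o['opening'])
print(rel(*pose(np.radians(26),.147),o))
p,d=get_image('wrist'); cv2.imwrite('pics/w3.png',p)
E
```

```text
t: 3.68
ee_pos: [0.5626, -0.0717, 0.1969]
orientation: [-2.099, -1.854, -0.484]
wrist_force: [-0.6, -1.5, 6.5]
opening: 0.0321
[-0.59570934 -1.4625708   6.51417625] 0.03208280520623644
(array([-1.6,  0.1, -1. ]), array([-0.0013,  0.0002,  0.002 ]))
```

View pics/w3.png

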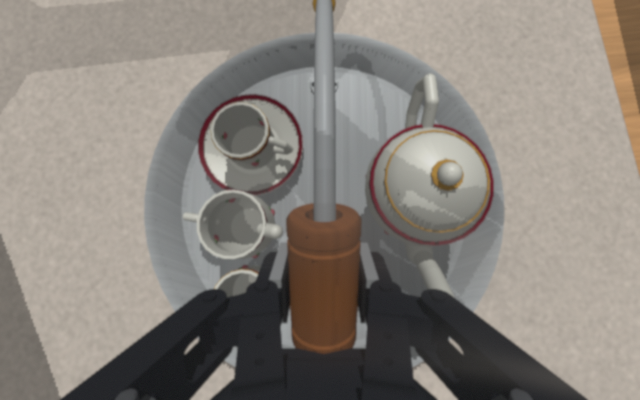

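The grip follows: it sits unchanged relative to the jaws at (323,280), with the wrist force around 7 N. On to the crown.

```bash
python3 -m jog '[{"jaw":30,"x":6.7,"y":0,"z":0.2,"ax":0,"ay":-0.045,"az":0},{"jaw":30,"x":13.3,"y":0,"z":0.6,"ax":0,"ay":-0.091,"az":0},{"jaw":30,"x":20,"y":0,"z":1.4,"ax":0,"ay":-0.136,"az":0},{"jaw":30,"x":26.6,"y":0,"z":2.4,"ax":0,"ay":-0.182,"az":0},{"jaw":30,"x":33.2,"y":0,"z":3.8,"ax":0,"ay":-0.227,"az":0},{"jaw":30,"x":39.6,"y":0,"z":5.4,"ax":0,"ay":-0.272,"az":0},{"jaw":30,"x":46,"y":0,"z":7.3,"ax":0,"ay":-0.318,"az":0},{"jaw":30,"x":52.2,"y":0,"z":9.5,"ax":0,"ay":-0.363,"az":0},{"jaw":30,"x":58.4,"y":0,"z":12,"ax":0,"ay":-0.408,"az":0},{"jaw":30,"x":64.4,"y":0,"z":14.9,"ax":0,"ay":-0.454,"az":0},{"jaw":30,"x":64.4,"y":0,"z":14.9,"ax":0,"ay":-0.454,"az":0},{"jaw":30,"x":64.4,"y":0,"z":14.9,"ax":0,"ay":-0.454,"az":0}]'
cat > g.py <<'E'
from h import *
from bench import *
import sys
o=observe(); print(o['t'],o['wrist_force'],o['opening']); print(rel(*pose(0,.147),o))
for n in('scene','top','wrist'):
    c=get_calibration(n);p,d=get_image(n); cv2.imwrite(f'pics/{n}_{sys.argv[1]}.png',p)
    u,v,k=frame(); Q=cloud(n,d,c).reshape(-1,3);C=p.reshape(-1,3).astype(int); D=Q-C0; s=D@u;t=D@v;zz=D[:,2];rad=np.hypot(s,zz)
    g=np.isfinite(s)&(rad>.125)&(rad<.18)&(abs(t)<.025)&(zz>.09)&(C[:,2]>1.5*C[:,0])&(C[:,2]>40)
    if g.sum()>10: print(n,g.sum(),'s',np.percentile(s[g],[1,5,50,95,99]),'t',np.median(t[g]),'z',np.percentile(zz[g],[5,95])+.065)
E
python3 g.py a
```

```text
t: 4.73
ee_pos: [0.5705, -0.007, 0.2113]
orientation: [-2.351, -2.078, -0.003]
wrist_force: [0.3, 4.0, 7.0]
opening: 0.0324
4.7333 [0.34280513 3.96486108 6.95745341] 0.032366167316686706
(array([-2.6,  0.4, -0.7]), array([-0.0018, -0.0038,  0.0033]))
scene 245 s [-0.12594242 -0.12100813 -0.01535517  0.11748038  0.12288886] t 0.011511376290249179 z [0.15732598 0.22761483]
top 20 s [-0.12796254 -0.12792838  0.02876963  0.12074721  0.1208125 ] t -0.002668436645008769 z [0.15618773 0.21883166]
wrist 9880 s [-0.1252433  -0.11579432 -0.01230879  0.02547288  0.02835101] t -0.0008381289284205592 z [0.16597849 0.22886356]
```

```bash
ls pics >/dev/null
```

```text
(no output)
```

View pics/scene_a.png

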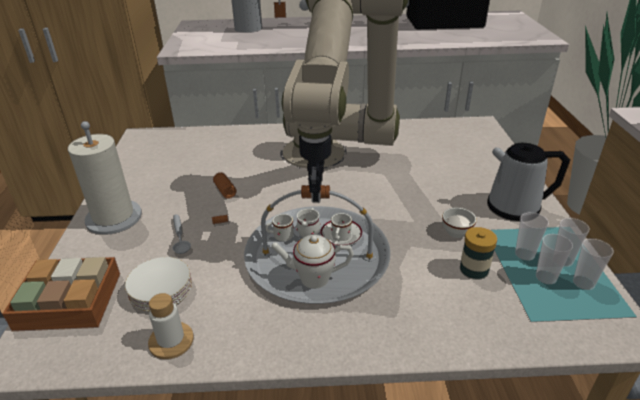

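View pics/wrist_a.png

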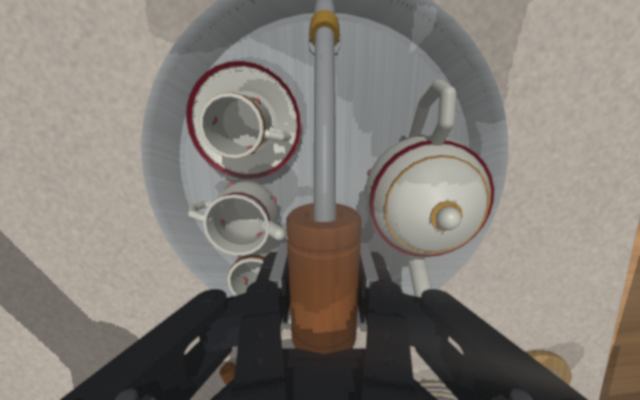

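The scene shows the grip level at the crown at (316,192). Before releasing I'll measure it without the brass ferrules.

```bash
sed -i 's/(zz>.09)/(abs(s)<.075)\&(zz>.12)/' g.py; python3 g.py b
```

```text
4.8833 [0.02043378 3.62942523 7.08987247] 0.032513379860155484
(array([-2.1,  0.3, -0.7]), array([-0.0017, -0.0042,  0.0024]))
scene 207 s [-0.03365837 -0.03285702 -0.01427638  0.03073921  0.03285117] t 0.012595609687856252 z [0.20495342 0.2283541 ]
wrist 9356 s [-0.03501169 -0.03462444 -0.01010427  0.02576878  0.02874405] t -0.0008179018040563385 z [0.21592396 0.22887859]
```

It is centred to within about 1 mm (ends at -34 and +33 mm). Release it and back straight up.

```bash
python3 -m jog '[{"jaw":40,"x":0,"y":0,"z":0,"ax":0,"ay":0,"az":0},{"jaw":55,"x":0,"y":0,"z":0,"ax":0,"ay":0,"az":0},{"jaw":65,"x":0,"y":0,"z":0,"ax":0,"ay":0,"az":0},{"jaw":65,"x":0,"y":0,"z":0,"ax":0,"ay":0,"az":0},{"jaw":65,"x":0,"y":0,"z":0,"ax":0,"ay":0,"az":0},{"jaw":65,"x":0,"y":0,"z":-15,"ax":0,"ay":0,"az":0},{"jaw":65,"x":0,"y":0,"z":-40,"ax":0,"ay":0,"az":0},{"jaw":65,"x":0,"y":0,"z":-75,"ax":0,"ay":0,"az":0},{"jaw":65,"x":0,"y":0,"z":-110,"ax":0,"ay":0,"az":0},{"jaw":65,"x":0,"y":0,"z":-140,"ax":0,"ay":0,"az":0},{"jaw":65,"x":0,"y":0,"z":-150,"ax":0,"ay":0,"az":0},{"jaw":65,"x":0,"y":0,"z":-150,"ax":0,"ay":0,"az":0},{"jaw":65,"x":0,"y":0,"z":-150,"ax":0,"ay":0,"az":0}]'; python3 g.py c
```

```text
t: 6.12
ee_pos: [0.5705, -0.0087, 0.3604]
orientation: [-2.354, -2.077, 0.001]
wrist_force: [-0.3, -0.4, -0.5]
opening: 0.065
6.1167 [-0.26530051 -0.37930032 -0.48847981] 0.06502742088457598
(array([ -1.2,   0.4, 148.4]), array([-0.0025, -0.0013,  0.0014]))
scene 353 s [-0.03366417 -0.0311687  -0.00058647  0.03030279  0.03313868] t 0.012160596479635796 z [0.20502874 0.22799368]
wrist 2345 s [-0.03447355 -0.03358989 -0.00463726  0.02925229  0.03277823] t -0.0009139608711697029 z [0.219737   0.22952248]
```

View pics/scene_c.png

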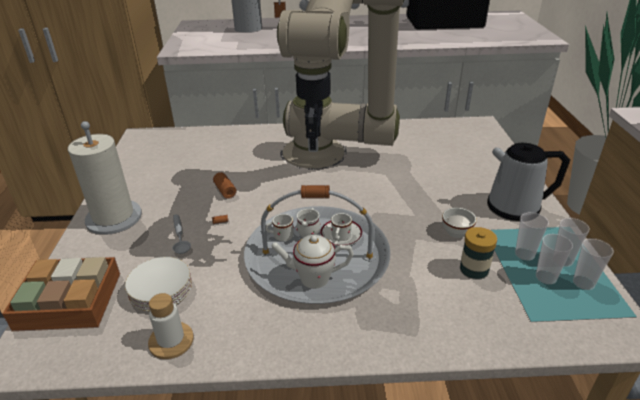

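View pics/wrist_c.png

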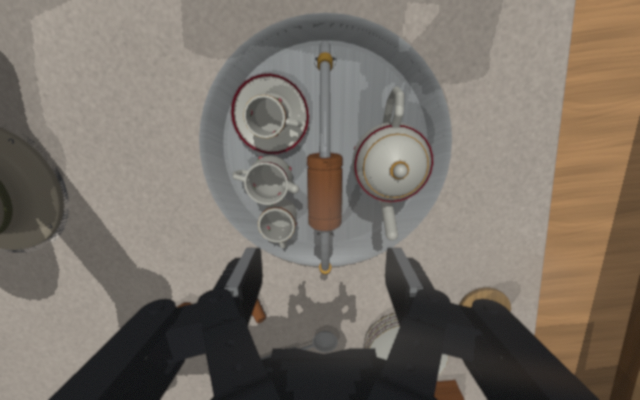

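The grip sits level at the crown, at (315,191) in the scene and (324,190) in the wrist picture. It is free of the fingers, and the china is where it was.

```bash
python3 -c "
from bench import *
print(job_done())"
```

```text
the job is handed in; nothing more can be done
None
```

The grip is back at the middle of the arch, released, and the job is handed in; the interface reports no verdict. I gripped it lightly (25 N) with the tool tilted to match the rod. I followed the 150 mm arc up to the crown, then opened the jaws and backed the tool 150 mm straight up.

- **Grip position:** after release, the scene and wrist cameras both put the grip's ends at about -34 and +33 mm, so it is within about 1 mm of the crown along the rod. Its wood top stood at about 228 mm, as expected for a grip centred about 3.5 mm below the rod. In the pictures it looked level; I did not measure the tilt as an angle.
- **Force and time:** the wrist force stayed under about 8 N at every reading during the slide and was near zero after release. The arm's clock read 6.1 s after the last move, against the 34 s limit.
- **Other things:** the china and the table objects looked unmoved in the scene and wrist pictures; I did not measure each one.
- **Disagreements:**
  - Across the arch, the scene camera read about 12 mm off, because it sees only the grip's near side. The wrist camera, from above, read -1 mm.
  - The first scene-camera estimate of the arch was about 3 mm off in position and up to 0.05 rad in direction. I corrected it from the wrist view before grasping.
- **Refused call:** my first move was rejected because its rows left out some keys; the arm did not move.

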